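# Twist-lock die into the open station of a setting base

## Task

Fit the twist-lock die into whichever station of the setting base the guard flap leaves open: push it in against the spring, then turn it a quarter turn clockwise (seen from above) to its stop. Finish while still gripping it there, pushed in and fully turned, because nothing latches it and I will drop in the locking pin while you hold. Leave the guard flap on its side, and do not disturb the other things on the bench.

Things in the scene. Friction and masses are not known exactly. Their poses are not given: they have to be found in the camera images.
- die: Loose twist-lock die standing upright, 78 mm tall, 160 g. Origin: centre of underside, z up. Steel shank 28 mm in diameter; across its foot two lugs along x (46 mm tip to tip, 7 mm wide, z 0 to 12); collar 40 mm in diameter (z 30 to 34); black bar handle (z 34 to 78), 46 mm along x, 22 mm thick along y: grip across the 22 mm. A half turn about z makes no difference.
- base: The grey setting base, fixed to the bench, 88 mm (x) by 230 mm (y) and 60 mm high. Origin: centre of its underside; z up. Two identical stations lie 65 mm either side of the centre along its y axis; in between, at y = 0, the hinge of the guard flap (ears 18 mm above the top).
- station_left (a point): Centre of the left station's mouth, 65 mm along +y of the base, on its top face (60 mm up); axes as the base's. Bore 32 mm wide in a 6 mm cover plate, cut by a slot for the lugs, 11 mm wide and 52 mm long, along the base's x. Below, 13 mm under the top face at rest, a brass spring plate whose dogs take the lugs along (slight play).
- station_right (a point): The same for the station at -65 mm along the base's y; identical.
- guard (a joint): Guard flap hinged between the stations, an aluminium sheet 62 mm wide and about 105 mm long that falls freely to one side and lies level 11 mm above the top face. Near +1.57 rad it covers the right station (base -y) so the left one is open; near -1.57 rad it covers the left station so the right one is open.
- guard_edge (a point): Middle of the free edge of the guard flap, 100 mm from its hinge.
- plunger_left (a joint): How far the left spring plate is pushed down, m: 0 at rest, 0.012 at the bottom; 5 N starts it, 12 N at the bottom. At 0 a die standing on it still has its lugs in the slot and cannot turn; from 0.005 on the lugs are under the cover plate and it can turn; 0.008 to 0.009 is a good depth to turn and hold at.
- plunger_right (a joint): The same for the right station.
- turn_left (a joint): How far the left spring plate is turned clockwise seen from above, rad: 0 at rest (lined up with the slot), 1.45 at the stop. A die pushed in turns it along with its lugs, against a spring of at most 0.12 N m. Nothing latches it.
- turn_right (a joint): The same for the right station.
- mallet: Bystander: wooden mallet lying on its side, about 225 mm long, head 52 x 90 x 52 mm at its +x end. Origin on the bench under the back of its head.
- tape: Bystander: roll of paper tape lying flat, 104 mm in diameter, 22 mm high. Origin: centre of its underside.
- glue: Bystander: white plastic bottle, 56 mm in diameter, 130 mm high. Origin: centre of its underside.
- tray: Bystander: small wooden tray with compartments, 110 x 150 x 35 mm. Origin: centre of its underside.
Things that resemble listed ones, but are neither listed nor needed, are in the scene too. Of the things that look like the die, take the one that is farthest from the robot's base at the start.

How it is judged:
By the outcome, as a careful person would: the job done as asked, in the order asked, and still so for the second after the job is handed in, while the arm keeps its last pose, push and grip.
It also fails if it takes over 45 s, if anything falls off the work surface, if the arm or the gripper's body presses on something with over 40 N, if the wrist force passes 120 N, or if a joint passes its speed limit or range.

## Robot

A 6-joint arm with a two-finger parallel gripper is mounted at the origin on the work surface. World frame = base frame: x ahead of the robot, y to its left, z up, the work surface at z = 0. Lengths are in m, angles in rad, forces in N, time in s.
With the tool pointing down it reaches from about 0.375 to 0.975 m from the base axis. Payload 3.8 kg.
Tool frame: the origin (TCP) lies on the centre line of the jaws, within the pads' length; the fingertips stand 14 mm ahead of it and the grasp point (between the pads) lies 5 mm behind it (tcp_to_tips is the z of the fingertips in the tool frame, in m); z points along the fingers, y is the direction in which the jaws open and shut (so a half turn about z gives the same grasp; the last joint's range is limited). The gripper opens to 88 mm and grips with 3 to 60 N. Pads are 18 mm wide; open, the fingers measure 123 mm over their backs; the gripper's body (75 mm by 187 mm) begins 45 mm behind the grasp point.
Start: joints at [1.083, 0.264, 1.604, -0, 1.274, -0.037], TCP at [0.294, 0.608, 0.253] pointing down, gripper open.
Joint ranges: [-2.63, 2.63], [-0.94, 2.18], [0.31, 2.57], [-1.31, 4.45], [0, 2.66], [-2.55, 2.55]. Speed limits (rad/s): [2.57, 2.57, 3.14, 3.14, 3.14, 3.14].

## Interface

Orientations are given as a unit quaternion [w, x, y, z].
In Python, from plant import move_to, line_to, goto_joints, ungrasp, grab, pause, ik, camera, IKError, hand_in, get_time, get_joint_pos, get_joint_vel, get_tau, get_tcp_pos, get_orientation, get_force, get_moment, get_gripper_width, tcp_to_tips gives the robot as it stands. The module is installed in compiled form; this text tells all that it offers. Calls block until the motion is done:
- move_to(position, orientation): joint-space move of the TCP to a pose.
- line_to(position, speed=0.15, rotation=None, threshold=None): straight line of the TCP; rotation=None keeps the orientation; speed is the mean speed in m/s. With threshold (N) it stops when the force on the tool has changed by that much, and returns True; else False.
- goto_joints(angles): joint-space move.
- ungrasp() and grab(): open the fingers fully, or close them until they stop; the grip force is fixed at half the most.
- pause(seconds).
- ik(position, orientation): joint angles nearest the present ones, or None.
- camera(name): name is "scene" or "side" or "wrist"; returns a dict with "frame" (420x560x3 uint8, blue, green, red), "range_z" (420x560 float32, m along the optical axis (not along the pixel's ray), 0 where there is no reading), "intrinsics" (3x3 intrinsics, pixels), "R" (3x3) and "t" (3): a world point X has camera coordinates R X + t; the wrist camera has in their place "hand_eye" (4x4, takes a point from camera to tool coordinates, whose origin is the TCP and whose axes are the flange's). Camera axes: x right, y down, z forward; pixel columns grow to the right and rows downward; lengths in m; the calibration is good to about 2 mm. A picture is of the moment at which its call begins: read the wrist's pose just before it.
A pose or a line that the arm cannot do raises IKError and nothing moves.
- hand_in(): hands the job in, once; it reports no verdict.
Readings, each from a call of its own:
- get_time(): time.
- get_joint_pos(): joint angles.
- get_joint_vel(): joint speeds.
- get_tau(): joint torques, N m.
- get_tcp_pos(): TCP position.
- get_orientation(): TCP orientation.
- get_force(): force on the tool from outside, world axes, zero at the start.
- get_moment(): the same for the moment, N m.
- get_gripper_width(): finger opening in m.
Only numpy, scipy, OpenCV 4.12 (cv2) and the standard library are available. Lean on these libraries where they do the work, as an engineer would, in place of code of your own. Each camera call takes 0.05 s, during which the arm holds its last target.

## Working session

There is one attempt and no reset: what is moved stays moved. The work goes in short steps, each a Python script; the robot and the scene stay as the last script left them, time stands still between calls to the robot, and variables do not carry over. Pictures are saved under pics/ and viewed, and the job is handed in when it is done.

```bash
mkdir -p pics; cat > h.py <<'E'
import numpy as np, cv2
from plant import *
def snap(name,fn):
    if name=="wrist":
        p=np.array(get_tcp_pos()); q=get_orientation()
    d=camera(name); cv2.imwrite("pics/"+fn+".png",d["frame"])
    if name=="wrist":
        from scipy.spatial.transform import Rotation as Ro
        T=np.eye(4); T[:3,:3]=Ro.from_quat([q[1],q[2],q[3],q[0]]).as_matrix(); T[:3,3]=p
        M=np.linalg.inv(T@np.array(d["hand_eye"])); R=M[:3,:3]; t=M[:3,3]
    else: R=np.array(d["R"]); t=np.array(d["t"])
    np.savez("pics/"+fn+".npz",frame=d["frame"],z=d["range_z"],K=d["intrinsics"],R=R,t=t)
    return d
def load(fn): return np.load("pics/"+fn+".npz")
def px(fn,u,v):
    d=load(fn); z=d["z"][int(v),int(u)]
    c=np.linalg.inv(d["K"])@[u,v,1]*z
    return d["R"].T@(c-d["t"])
def cloud(fn):
    d=load(fn); h,w=d["z"].shape; u,v=np.meshgrid(np.arange(w),np.arange(h))
    c=np.stack([u,v,np.ones_like(u)],-1)@np.linalg.inv(d["K"]).T*d["z"][...,None]
    P=(c-d["t"])@d["R"]; P[d["z"]==0]=np.nan; return P
def ray(fn,u,v,z):
    d=load(fn); r=d["R"].T@(np.linalg.inv(d["K"])@[u,v,1]); o=-d["R"].T@d["t"]
    return o+r*(z-o[2])/r[2]
def crop(fn,u0,v0,u1,v1,out):
    f=load(fn)["frame"][v0:v1,u0:u1]; s=min(800/f.shape[1],600/f.shape[0])
    cv2.imwrite("pics/"+out+".png",cv2.resize(f,None,fx=s,fy=s,interpolation=cv2.INTER_CUBIC))
E
python3 - <<'E'
from h import *
snap("scene","s0");snap("side","d0");print(get_time(),get_orientation(),tcp_to_tips)
E
```

```text
0.1 [-2.63888992e-04  2.23471666e-01  9.74709921e-01 -9.56552974e-04] 0.014
```

View pics/s0.png

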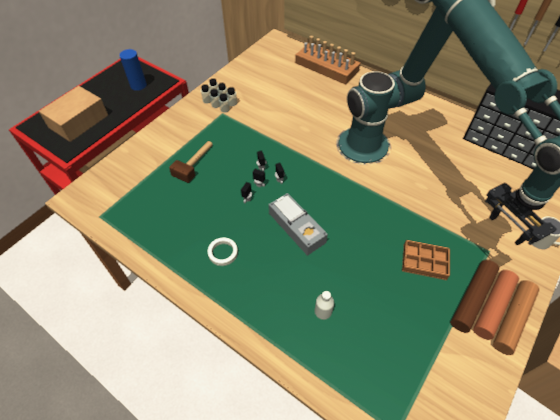

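View pics/d0.png

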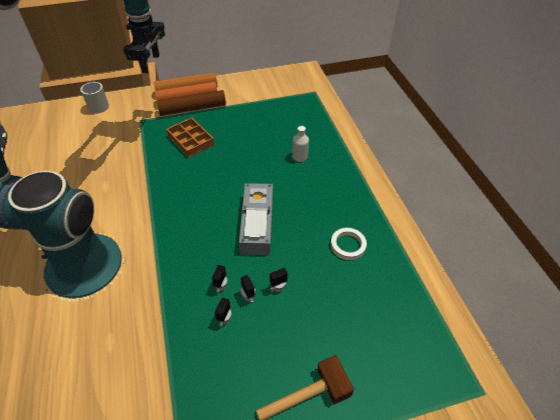

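Scene view: four die-like objects at (261,158), (279,171), (259,176) and (246,191). The base is at (298,222), with the flap over its upper-left station, so the brass is visible at (309,231). Next I'll take enlarged crops and positions.

```bash
python3 - <<'E'
from h import *
crop("s0",215,140,345,260,"c1"); crop("d0",190,170,310,340,"c2")
from scipy import ndimage
for fn in("s0","d0"):
    P=cloud(fn)
    m=(P[...,2]>.065)&(P[...,2]<.09)&(P[...,0]>.3)&(P[...,0]<1)&(abs(P[...,1])<.6)
    l,n=ndimage.label(m)
    for i in range(1,n+1):
        s=l==i
        if s.sum()>15:
            Q=P[s]; ys,xs=np.nonzero(s); print(fn,s.sum(),(xs.mean().round(),ys.mean().round()),Q.mean(0).round(4),Q[:,2].max().round(3),np.hypot(*Q.mean(0)[:2]).round(3))
E
```

```text
s0 61 (np.float64(260.0), np.float64(155.0)) [ 0.3645 -0.2706  0.0764] 0.083 0.454
s0 68 (np.float64(279.0), np.float64(167.0)) [ 0.3736 -0.1726  0.0766] 0.086 0.412
s0 77 (np.float64(258.0), np.float64(172.0)) [ 0.4404 -0.224   0.0759] 0.086 0.494
s0 77 (np.float64(245.0), np.float64(187.0)) [ 0.5268 -0.2177  0.0764] 0.087 0.57
s0 449 (np.float64(289.0), np.float64(208.0)) [ 0.5092 -0.0292  0.0738] 0.084 0.51
s0 113 (np.float64(323.0), np.float64(306.0)) [0.753  0.2735 0.0811] 0.09 0.801
d0 113 (np.float64(300.0), np.float64(143.0)) [0.7325 0.2483 0.079 ] 0.089 0.773
d0 657 (np.float64(256.0), np.float64(222.0)) [ 0.5073 -0.0355  0.0724] 0.081 0.509
d0 149 (np.float64(219.0), np.float64(273.0)) [ 0.3704 -0.1798  0.0759] 0.082 0.412
d0 154 (np.float64(278.0), np.float64(274.0)) [ 0.5224 -0.2252  0.0759] 0.081 0.569
d0 154 (np.float64(248.0), np.float64(284.0)) [ 0.4375 -0.2313  0.0761] 0.083 0.495
d0 175 (np.float64(222.0), np.float64(307.0)) [ 0.3612 -0.2786  0.0761] 0.083 0.456
```

View pics/c1.png

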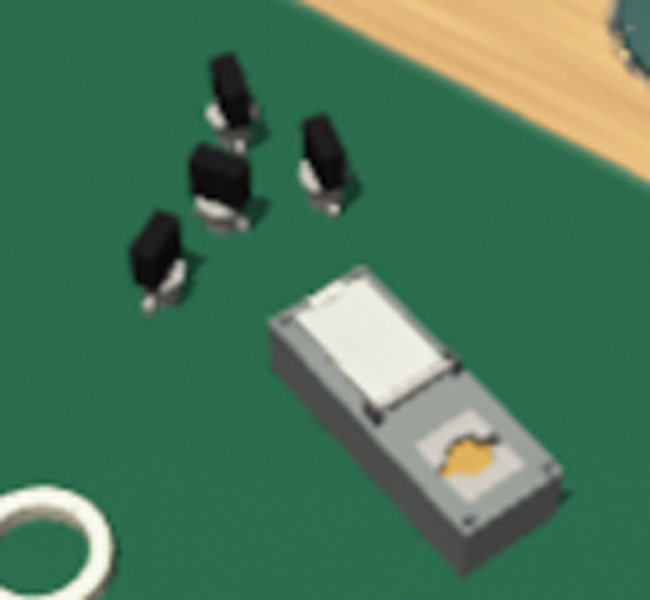

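View pics/c2.png

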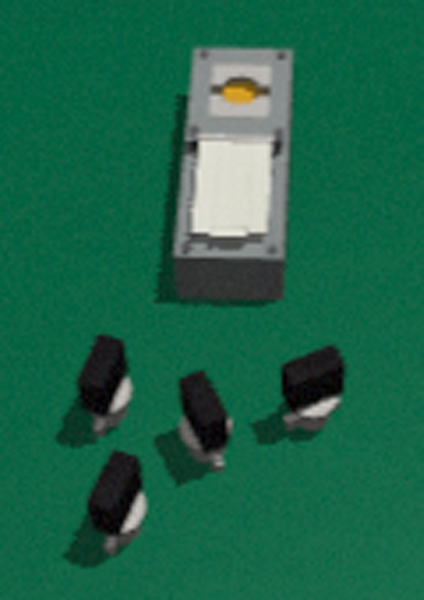

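All four look alike. In the side view they are at (220,275), (248,286), (279,276) and (223,310). Their distances from the robot are 0.412, 0.495, 0.570 and 0.455 m. The target is the one at scene (246,191) / side (279,276), at about (0.524, −0.221), which is farthest at 0.57 m. The open station is the one towards world +y. Now the wrist views of both.

```bash
python3 - <<'E'
from h import *
for u,v in((207,90),(232,92),(218,103)): print(px("s0",u,v).round(3))
q=lambda a:np.array([0,np.cos(a/2),np.sin(a/2),0])
print(camera("wrist")["hand_eye"].round(3))
move_to([0.50,0.05,0.32],q(np.pi/2+0.05)); print(get_joint_pos().round(3)); pause(.2); snap("wrist","w1")
move_to([0.50,-0.2,0.32],q(np.pi/2+0.05)); print(get_joint_pos().round(3)); pause(.2); snap("wrist","w2"); print(get_time())
E
```

```text
[ 0.174 -0.727  0.062]
[ 0.128 -0.615  0.073]
[ 0.181 -0.66   0.025]
[[-0.    -0.963 -0.27   0.07 ]
 [ 1.     0.    -0.001  0.   ]
 [ 0.001 -0.27   0.963 -0.133]
 [ 0.     0.     0.     1.   ]]
[ 0.051 -0.102  1.875  0.     1.369  0.   ]
[-4.260e-01 -3.100e-02  1.808e+00  1.000e-03  1.365e+00 -4.760e-01]
3.775
```

```bash
python3 - <<'E'
from h import *
crop("s0",190,70,250,115,"c3")
E
```

```text
(no output)
```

View pics/c3.png

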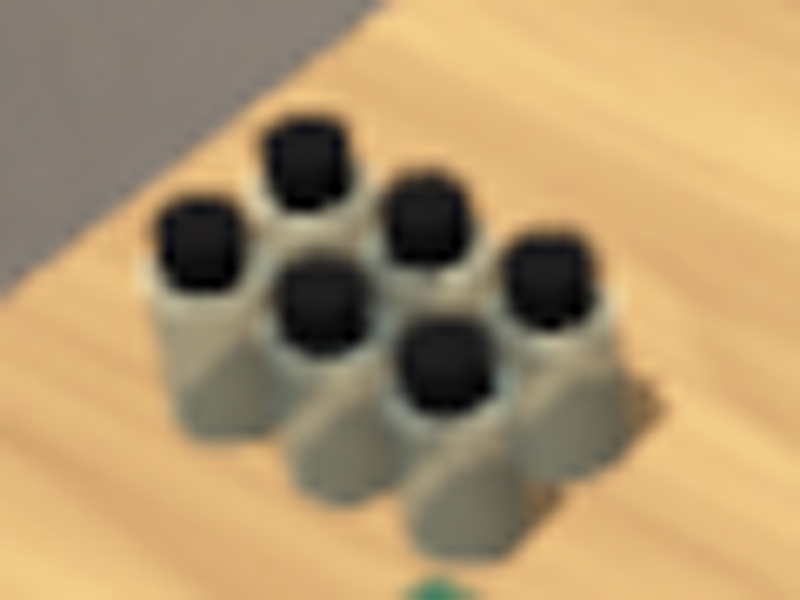

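View pics/w1.png

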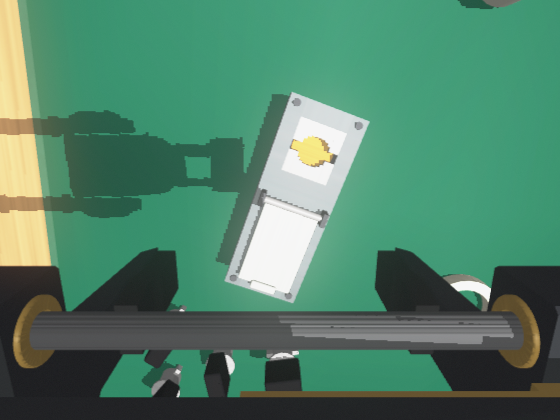

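View pics/w2.png

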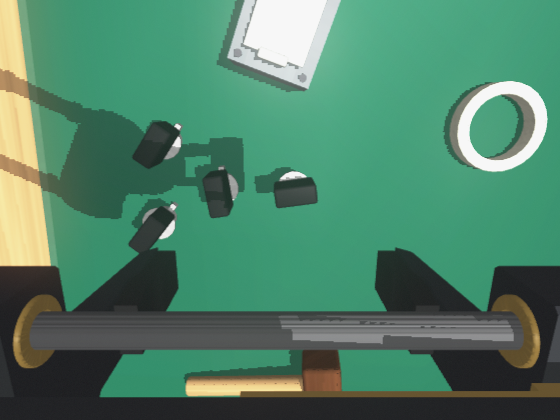

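The off-mat group is plain round capped bottles, not dies. In w2 the target handle is at (296,192), apart from the other three. In w1 the open station is at (314,151), with the slot running from (292,146) to (336,158) and the flap at (282,245). Now I'll measure them precisely.

```bash
python3 - <<'E'
from h import *
# die handle top
P=cloud("w2"); d=np.hypot(P[...,0]-.524,P[...,1]+.221)
m=(d<.05)&(P[...,2]>.072)&(P[...,2]<.085)
ys,xs=np.nonzero(m); print("px",xs.min(),xs.max(),ys.min(),ys.max(),m.sum())
Q=P[m]; r=cv2.minAreaRect((Q[:,:2]*1000).astype(np.float32)); print(r,Q[:,2].mean(), np.percentile(Q[:,2],[5,95]))
m2=(d<.06)&(P[...,2]>.020)&(P[...,2]<.085)
for zl in(.027,.032,.036): 
    s=(d<.04)&(abs(P[...,2]-zl)<.003); print(zl,s.sum(),P[s].mean(0) if s.any() else 0)
print("bench z near",np.nanmedian(P[(d<.08)&(d>.055)][:,2]))
# base top
P=cloud("w1")
m=(abs(P[...,2]-.060)<.006)&(np.hypot(P[...,0]-.5,P[...,1]-.02)<.2)
m=m|((abs(P[...,2]-.073)<.006)&(np.hypot(P[...,0]-.5,P[...,1]-.02)<.15))
Q=P[m]; r=cv2.minAreaRect((Q[:,:2]*1000).astype(np.float32)); print(r,cv2.boxPoints(r))
print("topz",np.median(P[(abs(P[...,2]-.060)<.006)][:,2]))
m=(np.hypot(P[...,0]-.54,P[...,1]-.05)<.06)&(P[...,2]<.056)&(P[...,2]>.03)
m=(P[...,2]<.054)&(P[...,2]>.04)&(np.hypot(P[...,0]-.52,P[...,1]-.04)<.06);ys,xs=np.nonzero(m); print(xs.mean(),ys.mean(),m.sum(),P[m].mean(0))
F=load("w1")["frame"].astype(int); y=(F[...,2]>150)&(F[...,0]<90)&(F[...,1]>110)
ys,xs=np.nonzero(y); print("yellow",xs.mean(),ys.mean(),y.sum(), ray("w1",xs.mean(),ys.mean(),.054), ray("w1",xs.mean(),ys.mean(),.047))
for u,v in((292,146),(336,158),(296,102),(359,126),(234,277),(288,296)): print(ray("w1",u,v,.06))
crop("w1",220,85,380,205,"c4"); crop("w2",250,150,340,220,"c5")
E
```

```text
px 274 317 183 207 862
((522.3409423828125, -219.9507598876953), (45.86713790893555, 22.1715030670166), 10.770055770874023) 0.07809780649590137 [0.075685   0.07972141]
0.027 0 0
0.032 136 [ 0.51976353 -0.20584627  0.03403017]
0.036 173 [ 0.5199718  -0.20625314  0.03474388]
bench z near 0.385362913822092
((520.00732421875, 13.330772399902344), (230.59271240234375, 88.2901840209961), 73.02374267578125) [[ 444.12213   -84.05236 ]
 [ 528.5651   -109.830925]
 [ 595.8925    110.713905]
 [ 511.44952   136.49246 ]]
topz 0.06053126837407455
311.9688888888889 151.16333333333333 900 [0.53860445 0.07427127 0.04756671]
yellow 259.56018518518516 342.25925925925924 216 [ 0.48972769 -0.17195575  0.054     ] [ 0.48961173 -0.17709268  0.047     ]
[0.51533531 0.08018071 0.06      ]
[0.56404469 0.06969188 0.06      ]
[0.51664402 0.12591828 0.06      ]
[0.58522215 0.104877   0.06      ]
[ 0.4557688 -0.0784971  0.06     ]
[ 0.52185177 -0.10051517  0.06      ]
```

View pics/c4.png

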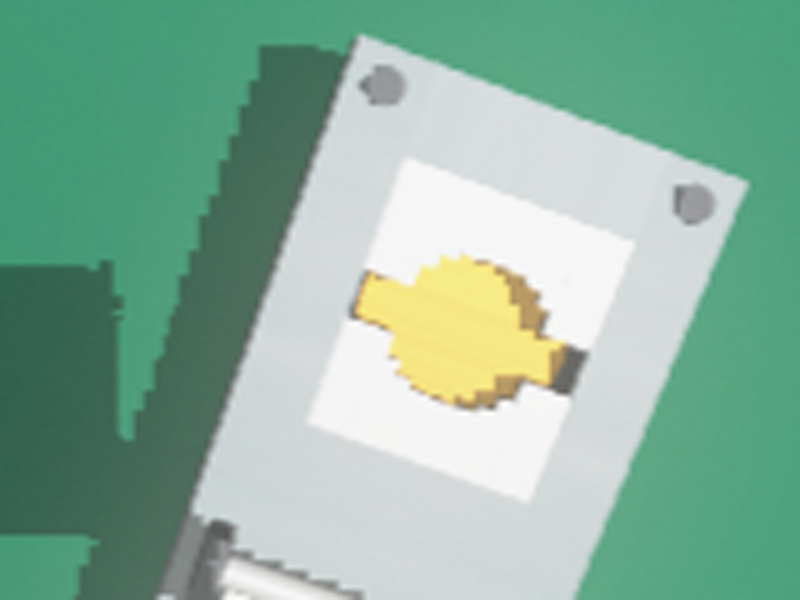

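View pics/c5.png

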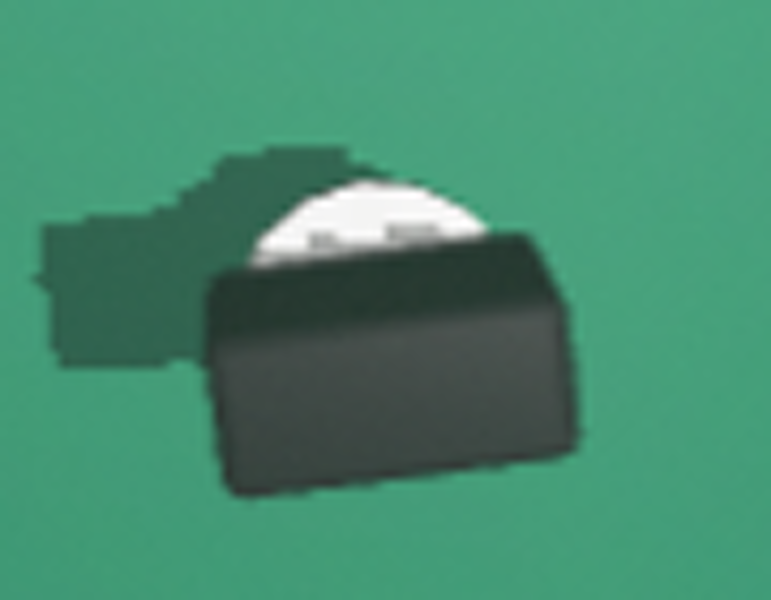

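Die at (0.5223, −0.2200), handle axis +10.8°. Base centre at (0.5200, 0.0133), y axis at 73.0°, so the open station is at (0.539, 0.0755) with the slot at −17°. Grasping now.

```bash
cat >> h.py <<'E'
q=lambda a:np.array([0,np.cos(a/2),np.sin(a/2),0])
def st(): print("t",round(get_time(),2),"tcp",np.array(get_tcp_pos()).round(4),"F",np.array(get_force()).round(1),"M",np.array(get_moment()).round(2),"w",round(float(get_gripper_width()),4))
E
python3 - <<'E'
from h import *
a=np.pi+np.deg2rad(10.77)
move_to([.5223,-.2200,.16],q(a)); st()
print(line_to([.5223,-.2200,.051],speed=.08,threshold=8)); st()
snap("side","d1")
E
```

```text
t 5.3 tcp [ 0.5226 -0.22    0.1604] F [-0.4 -0.1 -0.2] M [-0.01 -0.02 -0.  ] w 0.0883
False
t 6.82 tcp [ 0.5229 -0.2203  0.0517] F [ 0.2 -0.2 -0.1] M [ 0.03  0.07 -0.06] w 0.0879
```

View pics/d1.png

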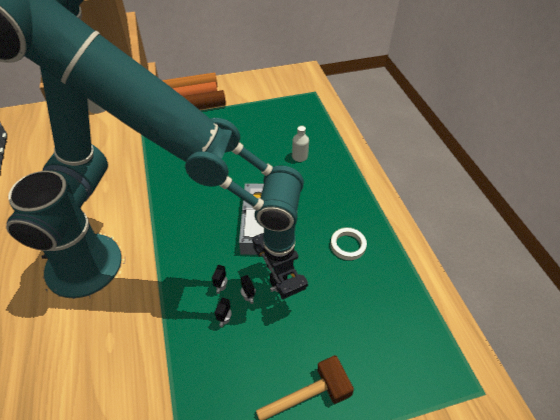

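The gripper straddles the target at (283,285) and the other three dies stand untouched. Next: grip and carry.

```bash
python3 - <<'E'
from h import *
grab(); st()
line_to([.5223,-.2200,.175],speed=.12); st()
b=np.pi+np.deg2rad(73.02-90)
move_to([.539,.0755,.175],q(b)); 
line_to([.539,.0755,.130],speed=.1);pause(.2); st(); print(get_joint_pos().round(3))
snap("side","d2");snap("scene","s2");snap("wrist","w3")
crop("d2",200,150,330,260,"c6");crop("s2",240,170,370,270,"c7")
E
```

```text
t 7.88 tcp [ 0.5223 -0.22    0.0509] F [ 0.5 -0.2 -0.3] M [ 0.05  0.02 -0.02] w 0.0218
t 9.06 tcp [ 0.5216 -0.2197  0.1739] F [ 0.3  0.9 -1.6] M [ 0.01 -0.01  0.01] w 0.0214
t 10.99 tcp [0.5397 0.0755 0.131 ] F [-0.6 -0.2 -2. ] M [-0.   -0.04 -0.01] w 0.022
[ 0.093  0.128  2.004  0.     1.008 -1.181]
```

View pics/c6.png

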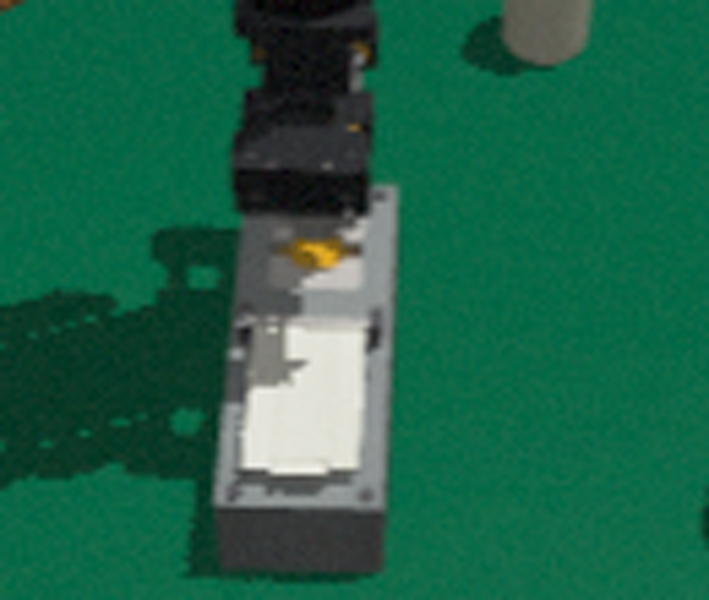

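View pics/c7.png

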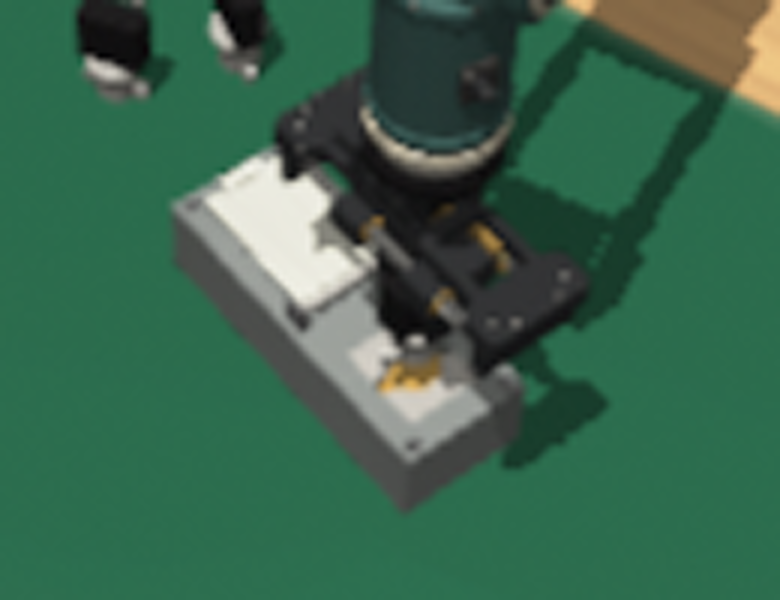

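View pics/w3.png

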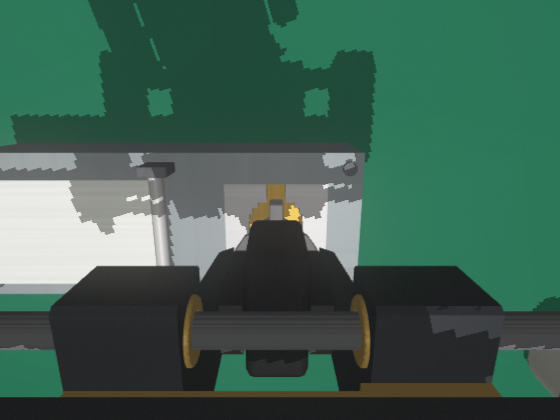

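The wrist view w3 shows the gripped die's lug at (277,207), lined up with the slot at (276,188). Gripper width is 22 mm, so the grasp is good. Quick numeric check of the alignment.

```bash
python3 - <<'E'
from h import *
crop("w3",210,160,350,265,"c8")
b=np.deg2rad(73.02-90); ex=np.array([np.cos(b),np.sin(b)]); ey=np.array([-ex[1],ex[0]]); c=np.array([.539,.0755])
P=cloud("w3")
L=lambda X:np.stack([(X[...,:2]-c)@ex,(X[...,:2]-c)@ey],-1)*1000
for v in (187,190,193): 
    for u in range(262,294,2): 
        p=P[v,u]; print(u,L(p).round(1),p[2].round(3),end='; ') if u%4==2 else 0
    print()
for v in(203,207,211,214):
    for u in range(266,290,3): p=P[v,u]; print(u,L(p).round(1),p[2].round(3),end='; ')
    print()
E
```

```text
262 [-24.5  -7.6] 0.06; 266 [-24.5  -5.3] 0.06; 270 [-21.5  -3.2] 0.047; 274 [-21.7  -0.8] 0.047; 278 [-22.    1.7] 0.049; 282 [-21.7   4.1] 0.048; 286 [-24.9   6.2] 0.062; 290 [-24.6   8.5] 0.061; 
262 [-22.7  -7.6] 0.06; 266 [-22.8  -5.3] 0.061; 270 [-20.   -3.2] 0.048; 274 [-20.   -0.8] 0.048; 278 [-19.7   1.7] 0.047; 282 [-19.8   4.1] 0.047; 286 [-22.8   6.2] 0.061; 290 [-22.7   8.6] 0.06; 
262 [-21.2  -7.6] 0.061; 266 [-21.   -5.3] 0.06; 270 [-18.1  -3.2] 0.048; 274 [-18.   -0.8] 0.048; 278 [-17.8   1.7] 0.047; 282 [-18.1   4.1] 0.048; 286 [-21.1   6.2] 0.061; 290 [-21.1   8.5] 0.061; 
266 [-11.6  -5.8] 0.048; 269 [-11.4  -3.9] 0.047; 272 [-22.7  -1.5] 0.089; 275 [-23.  -0.] 0.09; 278 [-22.9   1.5] 0.09; 281 [-23.   3.] 0.09; 284 [-11.4   5.4] 0.047; 287 [-11.7   7.3] 0.048; 
266 [-8.8 -5.8] 0.047; 269 [-21.2  -3. ] 0.091; 272 [-21.2  -1.5] 0.091; 275 [-21.2  -0. ] 0.091; 278 [-21.4   1.5] 0.092; 281 [-21.6   2.9] 0.093; 284 [-8.9  5.4] 0.047; 287 [-8.8  7.3] 0.047; 
266 [-6.4 -5.8] 0.048; 269 [-19.2  -3. ] 0.091; 272 [-19.2  -1.5] 0.091; 275 [-19.4  -0. ] 0.092; 278 [-19.4   1.5] 0.092; 281 [-19.8   2.9] 0.094; 284 [-6.5  5.4] 0.048; 287 [-6.4  7.3] 0.048; 
266 [-4.5 -5.8] 0.048; 269 [-4.4 -3.9] 0.047; 272 [-17.9  -1.5] 0.092; 275 [-17.8  -0. ] 0.092; 278 [-18.2   1.5] 0.093; 281 [-17.9   3. ] 0.092; 284 [-4.2  5.5] 0.047; 287 [-4.2  7.4] 0.047;
```

View pics/c8.png

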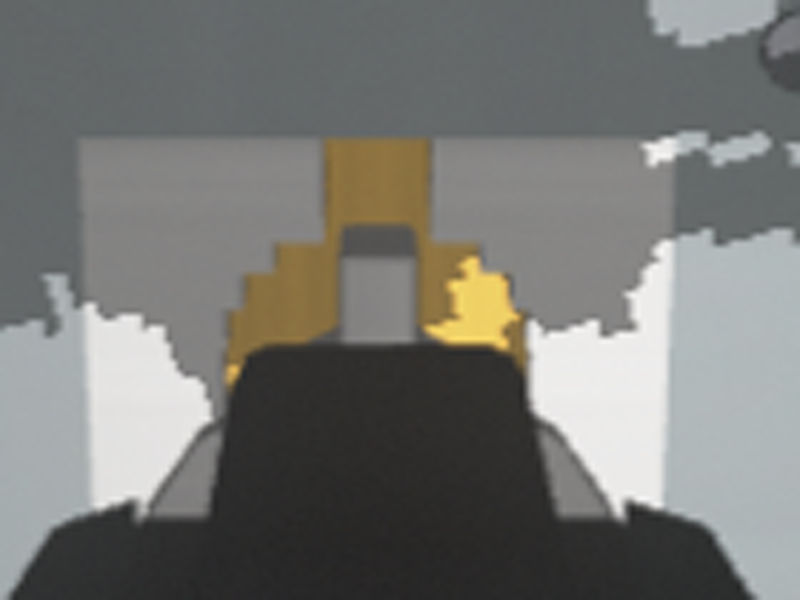

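Aligned within about 0.5 mm in both directions. Inserting with force monitoring.

```bash
python3 - <<'E'
from h import *
x,y=.5389,.0759
print(line_to([x,y,.100],speed=.05,threshold=5)); st()
for z in(.096,.092,.0893):
    print(z,line_to([x,y,z],speed=.03,threshold=12)); st()
E
```

```text
False
t 11.89 tcp [0.539  0.0759 0.0999] F [ 0.3 -0.8 -1.2] M [-0.01  0.05  0.  ] w 0.0217
0.096 False
t 12.18 tcp [0.54   0.076  0.0971] F [1.3 0.8 2.4] M [ 0.05 -0.06 -0.09] w 0.0218
0.092 False
t 12.46 tcp [0.54   0.076  0.0928] F [ 0.  -0.4  4.8] M [ 0.02 -0.15 -0.03] w 0.0216
0.0893 False
t 12.71 tcp [0.54   0.076  0.0904] F [0.5 0.1 6.9] M [-0.   -0.02 -0.02] w 0.0224
```

```bash
python3 - <<'E'
from h import *
x,y=.5389,.0759
line_to([x,y,.0876],speed=.03,threshold=12);pause(.3)
for i in range(3): st();pause(.05)
snap("wrist","w4");crop("w4",130,100,430,325,"c9")
P=cloud("w4"); b=np.deg2rad(73.02-90); ex=np.array([np.cos(b),np.sin(b)]); ey=np.array([-ex[1],ex[0]]); c=np.array([.539,.0755])
X=(P[...,:2]-c)@ex; Y=(P[...,:2]-c)@ey
m=(abs(Y)<.006)&(X<-.012)&(X>-.0225); print("handle top z",np.percentile(P[m][:,2],[5,25,50,75,95]).round(4))
m=(abs(Y)<.02)&(abs(Y)>.012)&(abs(X)<.02)&(P[...,2]>.06)&(P[...,2]<.08);print("collar",m.sum(),np.median(P[m][:,2]) if m.any() else 0)
E
```

```text
t 13.26 tcp [0.54   0.076  0.0889] F [-0.1 -0.8  8.3] M [-0.    0.09 -0.03] w 0.0217
t 13.31 tcp [0.5401 0.076  0.0889] F [0.1 0.2 8.2] M [0.01 0.02 0.06] w 0.0222
t 13.36 tcp [0.5401 0.076  0.0889] F [-1.1 -0.1  8.4] M [0.03 0.04 0.03] w 0.0217
handle top z [0.0496 0.1146 0.1168 0.1652 0.1748]
collar 962 0.06115277721578097
```

View pics/c9.png

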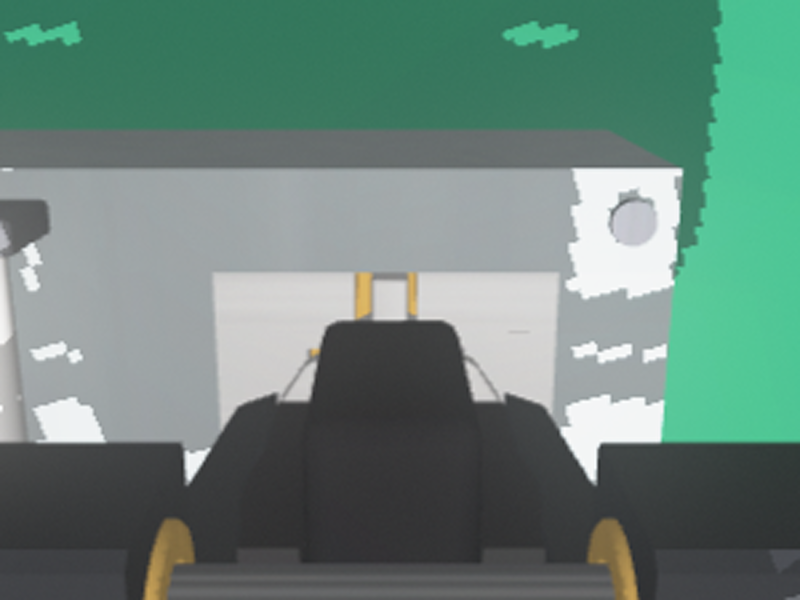

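The lug sits in the slot at crop (390,295). The handle top is at 0.117 m, so the plate is about 8.2 mm down, and the force gives about 8.5 mm. Now turning clockwise while watching the moment.

```bash
python3 - <<'E'
from h import *
x,y,z=.5389,.0759,.0876; b=np.pi+np.deg2rad(73.02-90)
from scipy.spatial.transform import Rotation as Ro
def rep(a):
    o=get_orientation(); A=2*np.arctan2(o[2],o[1]); M=np.mean([(get_moment(),pause(.02))[0] for _ in range(5)],0); F=get_force()
    print("cmd",round(a,3),"act",round((b-A+np.pi)%(2*np.pi)-np.pi,3),"M",M.round(3),"F",np.array(F).round(1),"z",np.array(get_tcp_pos()).round(4),"t",round(get_time(),2))
rep(0)
for a in np.arange(.2,1.41,.2):
    line_to([x,y,z],rotation=q(b-a),speed=.02); rep(a)
E
```

```text
cmd 0 act 0.0 M [0.015 0.06  0.011] F [-0.2  0.6  7.2] z [0.5401 0.076  0.0889] t 13.54
cmd 0.2 act 0.2 M [-0.051  0.044  0.039] F [ 0.9 -0.5  8.3] z [0.5401 0.0759 0.0889] t 13.97
cmd 0.4 act 0.4 M [-0.2    0.041  0.066] F [-0.  -0.8  7.2] z [0.5401 0.0757 0.0889] t 14.41
cmd 0.6 act 0.6 M [-0.344  0.046  0.056] F [-0.7 -0.8  7.6] z [0.5401 0.0755 0.0889] t 14.84
cmd 0.8 act 0.8 M [-0.483  0.066  0.07 ] F [-0.  -2.9  7.3] z [0.54   0.0753 0.0889] t 15.28
cmd 1.0 act 1.0 M [-0.624  0.121  0.079] F [-0.8 -2.8  8.6] z [0.5398 0.0752 0.0887] t 15.71
cmd 1.2 act 1.199 M [-0.629  0.256  0.119] F [-1.3 -4.2  7.2] z [0.5394 0.0751 0.0886] t 16.14
cmd 1.4 act 1.399 M [-0.723  0.317  0.112] F [-1.6 -3.1  8.5] z [0.5392 0.075  0.0885] t 16.57
```

```bash
python3 - <<'E'
from h import *
x,y,z=.5389,.0759,.0876; b=np.pi+np.deg2rad(73.02-90)
def rep(a):
    pause(.1);o=get_orientation(); A=2*np.arctan2(o[2],o[1]); M=np.mean([(get_moment(),pause(.02))[0] for _ in range(8)],0); F=get_force()
    print("cmd",round(a,3),"act",round((b-A+np.pi)%(2*np.pi)-np.pi,3),"M",M.round(3),"F",np.array(F).round(1),"z",np.array(get_tcp_pos()).round(4),"t",round(get_time(),2)); return M[2]
rep(1.4)
for a in np.arange(1.43,1.60,.025):
    line_to([x,y,z],rotation=q(b-a),speed=.02)
    if rep(a)>.3: break
snap("wrist","w5");crop("w5",130,100,430,325,"c10");snap("side","d5");snap("scene","s5");crop("d5",200,150,330,260,"c11")
E
```

```text
cmd 1.4 act 1.399 M [-0.687  0.32   0.132] F [-1.5 -3.4  7.7] z [0.5393 0.075  0.0885] t 16.81
cmd 1.43 act 1.429 M [-0.691  0.316  0.099] F [-1.9 -3.3  7.9] z [0.5392 0.075  0.0885] t 17.29
cmd 1.455 act 1.454 M [-0.714  0.321  0.107] F [-1.8 -3.2  8.3] z [0.5392 0.075  0.0885] t 17.77
cmd 1.48 act 1.479 M [-0.716  0.33   0.113] F [-2.3 -3.   9.2] z [0.5392 0.075  0.0885] t 18.26
cmd 1.505 act 1.504 M [-0.715  0.355  0.117] F [-1.5 -3.2  7.7] z [0.5392 0.075  0.0885] t 18.74
cmd 1.53 act 1.529 M [-0.712  0.337  0.119] F [-1.6 -3.2  7.9] z [0.5392 0.075  0.0885] t 19.23
cmd 1.555 act 1.554 M [-0.71   0.365  0.117] F [-1.5 -3.1  8.5] z [0.5391 0.075  0.0885] t 19.71
cmd 1.58 act 1.578 M [-0.715  0.389  0.359] F [-1.2 -3.3  7.2] z [0.5391 0.075  0.0884] t 20.19
```

View pics/w5.png

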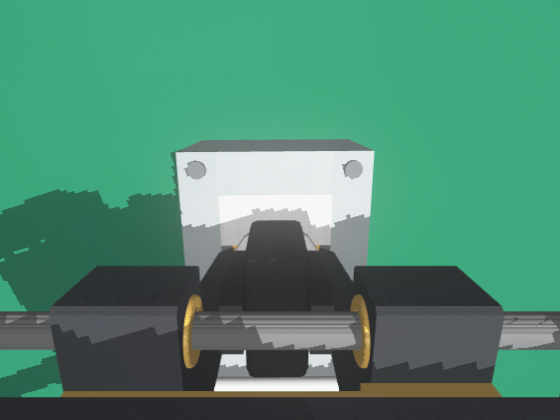

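View pics/c11.png

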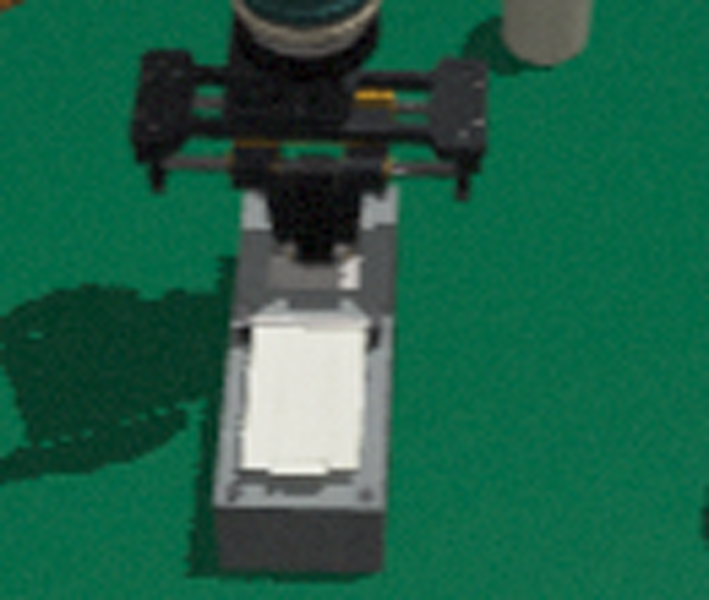

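The moment held at 0.12 N m (the spring) and jumped to 0.36 N m at 1.58 rad, so it is on the stop. In w5 the handle at (277,290) lies along the base's long axis, a full quarter turn. The side crop shows the flap still on its side at (308,400). One last check of depth and bystanders.

```bash
python3 - <<'E'
from h import *
pause(.5)
P=cloud("w5")
for v in (228,235,242,247): print([P[v,u].round(4)[2] for u in (262,270,278,286,294)])
A,B=load("s0"),load("s5")
for n,(u,v) in dict(mallet=(183,170),tape=(211,248),glue=(323,306),tray=(420,255),d1=(261,155),d2=(279,167),d3=(258,172)).items():
    D=cv2.absdiff(A["frame"][v-6:v+7,u-6:u+7],B["frame"][v-6:v+7,u-6:u+7]); print(n,D.mean().round(1),px("s0",u,v).round(3),px("s5",u,v).round(3))
st()
E
```

```text
[np.float64(0.0867), np.float64(0.0856), np.float64(0.0865), np.float64(0.0858), np.float64(0.0862)]
[np.float64(0.0943), np.float64(0.0941), np.float64(0.0938), np.float64(0.0937), np.float64(0.0944)]
[np.float64(0.1015), np.float64(0.1018), np.float64(0.1003), np.float64(0.1008), np.float64(0.102)]
[np.float64(0.1054), np.float64(0.1055), np.float64(0.1064), np.float64(0.1058), np.float64(0.1063)]
mallet 0.4 [ 0.589 -0.483  0.054] [ 0.591 -0.481  0.057]
tape 0.3 [ 0.779 -0.174  0.019] [ 0.78  -0.173  0.02 ]
glue 0.3 [0.759 0.275 0.092] [0.757 0.274 0.087]
tray 0.4 [0.364 0.434 0.006] [0.365 0.434 0.007]
d1 0.5 [ 0.361 -0.269  0.076] [ 0.364 -0.267  0.08 ]
d2 0.5 [ 0.375 -0.171  0.081] [ 0.371 -0.174  0.076]
d3 0.5 [ 0.44  -0.223  0.077] [ 0.442 -0.221  0.081]
t 20.84 tcp [0.5391 0.075  0.0884] F [-2.7 -3.2  7.7] M [-0.69  0.33  0.33] w 0.0216
```

View pics/s5.png

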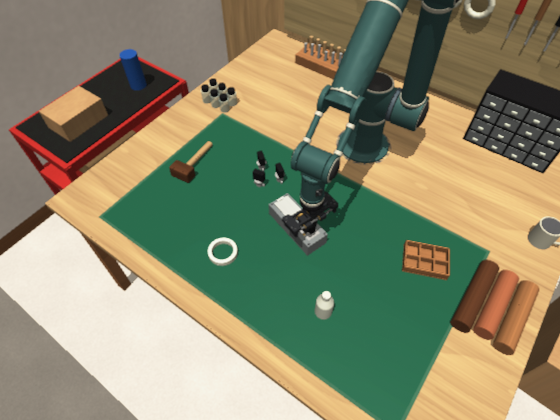

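```bash
python3 - <<'E'
from h import *
P=cloud("w5"); 
for v in range(250,310,6): print(v,np.median(P[v,262:294,2]).round(4))
P=cloud("w4"); print()
for v in range(240,310,6): print(v,np.median(P[v,262:294,2]).round(4))
E
```

```text
250 0.1087
256 0.1132
262 0.1153
268 0.1161
274 0.1161
280 0.1161
286 0.1161
292 0.1161
298 0.1163
304 0.1161

240 0.0998
246 nan
252 0.1107
258 nan
264 0.1164
270 0.1165
276 nan
282 0.1165
288 nan
294 0.1165
300 0.1166
306 0.1166
```

Handle top is at 0.1161 m, so the plate is 8.5–8.9 mm down. All bystanders are unmoved. Handing in.

```bash
python3 - <<'E'
from h import *
hand_in(); st()
E
```

```text
the job is handed in; nothing more can be done
the job is handed in; nothing more can be done
```

The die is in the open station, pushed in and turned clockwise to its stop, and the arm is still holding it there for your locking pin. I handed the job in at about 21 s.

I took the die farthest from the robot (0.57 m). It went into the station on the robot's left (world +y), which the guard flap leaves open.

- **Depth:** the spring plate is about 8.5–8.9 mm down by the depth camera, and the push of about 10 N agrees.
- **Turn:** the moment held at about 0.12 N m, the return spring, then rose to 0.33–0.36 N m at the stop. The tool had turned 1.58 rad by then, against the stated 1.45 rad. I put the difference down to play in the dogs and grip.
- **Grip:** the finger opening stayed at about 22 mm, so the handle is held across its thickness. Side forces were about 3–4 N.
- **Surroundings:** the flap is still on its side, and the other three dies, mallet, tape, glue and tray show no movement in before and after pictures.

No check failed. The only mismatch is that turn angle; I couldn't see the lugs under the cover plate, so being on the stop rests on the moment rise and the handle lying along the base.

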